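# Nest the yellow grit cup in the stacking rack

## Robot

A 6-joint arm with a two-finger parallel gripper is mounted at the origin on the work surface. World frame = base frame: x ahead of the robot, y to its left, z up, the work surface at z = 0. Lengths are in m, angles in rad, forces in N, time in s.
With the tool pointing down it reaches from about 0.375 to 0.9 m from the base axis. Payload 3.1 kg.
Tool frame: the origin (TCP) lies between the finger pads; the fingertips stand 17 mm ahead of it and the grasp point (between the pads) lies 2 mm behind it; z points along the fingers, y is the line along which they close (so a half turn about z gives the same grasp; the last joint's range is limited). The gripper opens to 85 mm and grips with 20 to 120 N. Pads are 22 mm wide; open, the fingers measure 114 mm over their backs; the gripper's body (76 mm by 85 mm) begins 54 mm behind the grasp point. The pads swing forward as they close: fully open they stand 13 mm farther back than shut.
Start: joints at [1.085, 0.527, 1.433, -0, 1.181, -0.178], TCP at [0.189, 0.596, 0.248] pointing down, gripper open.
Joint ranges: [-3.08, 3.08], [-0.75, 2.2], [0.22, 2.44], [-1.43, 4.57], [0, 2.65], [-2.85, 2.85]. Speed limits (rad/s): [2.79, 2.79, 3.14, 3.14, 3.14, 3.14].

## Interface

Orientations are given as a unit quaternion [x, y, z, w].
In Python, from station import sense, vision, order gives the robot as it stands.
- The arm moves only by the shell command python3 -m crank 'ROWS' [OPENING] [FORCE]. ROWS is JSON, a list of rows, each an object with "dp": the shift along the world's x, y, z in units of 30 mm (1.0 is 30 mm), a list of three; "angular": the turn, a rotation vector about the world's x, y, z in degrees, a list of three. In form: [{"dp": [dx, dy, dz], "angular": [ax, ay, az]}, ...]. A call has 1 to 20 rows; each row shifts and turns the commanded pose from where the row before left it; what a row does not reach is not made up. A row lasts 1/10 s, in which the tool goes at most 50 mm and 8.59 degrees, less where a joint would pass 70% of its speed; a pose out of reach is approached as far as the arm can. A call is refused whole if a number of a shift passes 1 or a number of a turn 8.59, either way. A call with a gripper value outside its range is refused whole. OPENING is the closure, from 0 (fully open) to 1 (shut), set as the call begins (- or left out, the last holds). The fingers move at their own pace and stop on an object; FORCE is the grip in N (left out, the last holds). Time passes only in rows, so rows that do not move let the fingers close. It gives the time, the measured TCP pose, the force, the opening and the grip force at its end, in the units of the state.
- sense(): the state, without advancing time (a new reading comes with each control period).
- vision.snapshot(name): name is "scene" or "top" or "wrist"; returns a dict with "image" (420x560x3 uint8, blue, green, red), "range_z" (420x560 float32, m along the optical axis (not along the pixel's ray), 0 where there is no reading), "mtx" (3x3 intrinsics, pixels), "dist" ([k1, k2, p1, p2, k3] as OpenCV has them; the pictures are not rectified), "pose" (4x4, takes a point from camera to world coordinates); the wrist camera has in their place "mount" (4x4, takes a point from camera to tool coordinates, whose origin is the TCP and whose axes are the flange's). Camera axes: x right, y down, z forward; pixel columns grow to the right and rows downward; lengths in m; the calibration is good to about 2 mm. A picture is of the moment at which its call begins: read the wrist's pose just before it.
- order.sign_off(): hands the job in; it is judged then, once.
The state is a dict: "t": time; "q": joint angles; "qd": joint speeds; "tau": joint torques, N m; "tcp_pos": TCP position; "tool_rot": TCP orientation; "force": force on the tool from outside, world axes, zero at the start; "ft_torque": the same for the moment, N m; "finger_gap": opening from 0.0 (shut) to 1.0 (fully open); "gripper_force": force on a finger pad.
Only numpy, scipy, OpenCV 4.12 (cv2) and the standard library are available. Lean on these libraries where they do the work, as an engineer would, in place of code of your own. Each camera call takes 0.05 s, during which the arm holds its last target. There are 200 camera calls.

## Task

Put the yellow grit cup away in the stacking rack: it stands mouth-down on the black landing, so tip it over into the V channel with its closed end pointing at the blue cup, then slide it along the channel until it is nested fully home inside the blue cup. The blue cup must end up lying in its place by the red end stop, and the other things on the bench are to be left where they are.

Things in the scene. Friction and masses are not known exactly. Their poses are not given: they have to be found in the camera images.
- rack: Low metal stacking rack fixed to the bench, 362 x 100 mm. Origin on the bench under the channel's middle line; +x along the channel from its open end to the red end stop, z up. Black landing at x -205 to -100 mm, then a shallow V channel of two aluminium plates sloping 22 degrees from x -100 to +150 mm, with low dark side walls 44 to 48 mm either side, tops at z 38 mm.
- rack_landing (a point): Middle of the landing's flat top, rack x -154 mm, z 12 mm; axes as the rack. At the landing's front edge two small red toe blocks (x -108 to -100 mm, 12 to 34 mm either side of the middle, tops at z 17.5 mm) catch a cup's rim when it is tipped.
- rack_stop (a point): Point on the face of the red end stop, rack x +150 mm, z 40 mm; axes as the rack. The stop is 85 mm high, 90 mm wide.
- yellow_cup: Yellow tapered steel cup to put away: 110 mm long, 80 mm across the rim, 52 mm across the closed foot, wall 3 mm, 0.16 kg. Origin at the centre of the foot's plane, +z from foot to rim. Inner floor 36 mm above the foot's plane (recessed underside): fully nested it sticks 36 mm out of the other cup. Starts mouth-down on the landing, foot 122 mm above the bench.
- rack_step (a point): Where the channel steps down 5.4 mm, on its middle line: rack x +20 mm, z 17 mm; axes as the rack. A cup sliding on the higher plates before it enters the mouth of a cup lying on the lower plates without catching. A cup lying on the higher plates has its rim centre 60 mm above the bench, its axis sloping 8 degrees down to the foot.
- yellow_rim (a point): centre of the yellow cup's mouth, 110 mm along its z from the foot
- blue_cup: Blue cup of the same shape and size, lying in the lower part of the V channel with its foot at the red end stop (or some mm short of it) and its mouth towards the landing. Origin at the centre of the foot's plane, +z from foot to rim.
- blue_rim (a point): centre of the blue cup's mouth, 110 mm along its z from the foot
- oil_bottle: bystander: green bottle, 60 mm across, 150 mm high, origin at the centre of its underside
- rivet_can: bystander: steel can, 68 mm across, 90 mm high, origin at the centre of its underside
- belt_roll: bystander: rust-red roll of abrasive belt, 90 mm across, 50 mm high, origin at the centre of its underside
- bench_brush: bystander: hand brush lying on the bench on the robot's side of the rack, origin at the centre of its underside, handle towards its -x
Things that resemble listed ones, but are neither listed nor needed, are in the scene too. There is more than one size of the blue_cup; the job needs the largest.

How it is judged:
On the way:
1. the yellow cup lies in the channel, along it, closed end towards the end stop (angle between the z axis of yellow_cup and the x axis of rack, either way round below 0.35 rad and z of yellow_cup in the frame of rack below 0.06 m and x of yellow_cup in the frame of rack above -0.06 m and x of yellow_rim in the frame of rack below 0.02 m), for 0.1 s.
At the end, for the whole second after the job is handed in: The yellow cup is nested in the blue cup, foot first and coaxial (axes within 0.08 rad), within 5 mm of bottoming on the blue cup's inner floor (36 mm between the two foot planes when home); the blue cup still lies in the channel, its foot within 12 mm of the end stop; both at rest (z of yellow_cup in the frame of blue_cup between 0.03 and 0.041 m and distance between yellow_cup and blue_cup below 0.042 m and angle between the z axis of yellow_cup and the z axis of blue_cup, either way round below 0.08 rad and distance between yellow_rim and blue_rim below 0.045 m and x of blue_cup in the frame of rack between 0.13445 and 0.15245 m and z of blue_cup in the frame of rack below 0.04582 m and angle between the z axis of blue_cup and the x axis of rack, either way round below 0.22 rad and linear speed of each of yellow_cup, blue_cup below 0.02 m/s); the robot touches nothing.
It fails at once if a bystander is moved more than 30 mm (distance of any of oil_bottle, rivet_can, belt_roll, bench_brush from where it was at the start of the episode above 0.03 m).
It also fails if it takes over 48 s, if anything falls off the work surface, if the arm or the gripper's body presses on something with over 40 N, if the wrist force passes 120 N, or if a joint passes its speed limit or range.

## Working session

There is one attempt and no reset: what is moved stays moved. The work goes in short steps, Python scripts to look and compute and a shell command to move; the robot and the scene stay as the last step left them, time stands still between calls to the robot, and variables do not carry over. Pictures are saved under pics/ and viewed, at most 10 in all, crops included, and the job is handed in when it is done.

```bash
ls; mkdir -p pics; cat > h.py <<'E'
import numpy as np, cv2
from station import sense, vision, order
def snap(n):
    s=vision.snapshot(n); np.savez('%s.npz'%n,**s); return s
def cloud(s,pose=None):
    P=s['pose'] if pose is None else pose
    h,w=s['range_z'].shape; u,v=np.meshgrid(np.arange(w),np.arange(h))
    n=cv2.undistortPoints(np.stack([u,v],-1).reshape(-1,1,2).astype(float),s['mtx'],s['dist']).reshape(h,w,2)
    z=s['range_z'][...,None]; c=np.concatenate([n*z,z],-1)
    return c@P[:3,:3].T+P[:3,3]
E
python3 - <<'E'
from h import *
a=snap('scene');b=snap('top')
cv2.imwrite('pics/scene.png',a['image']);cv2.imwrite('pics/top.png',b['image'])
print(a['pose'].round(3),b['pose'].round(3),sense())
E
```

```text
pics
[[-0.843  0.318 -0.433  1.084]
 [ 0.537  0.532 -0.655  0.887]
 [ 0.022 -0.785 -0.619  0.869]
 [ 0.     0.     0.     1.   ]] [[-1.000e-02 -9.800e-01  1.990e-01  3.500e-01]
 [-1.000e+00  1.000e-02 -1.000e-03  5.200e-02]
 [-1.000e-03 -1.990e-01 -9.800e-01  1.024e+00]
 [ 0.000e+00  0.000e+00  0.000e+00  1.000e+00]] {'t': 0.1, 'q': array([ 1.08451297e+00,  5.28394828e-01,  1.43380000e+00, -6.88236495e-07,
        1.18145383e+00, -1.78526488e-01]), 'qd': array([-0.0011953 , -0.00304664, -0.0043619 , -0.00141429,  0.00039155,
        0.00021045]), 'tau': array([-6.31774628e-05, -4.43303132e+01, -1.78587502e+01, -2.37795466e-04,
        3.88535220e-03, -1.83547172e-05]), 'tcp_pos': array([0.1890105 , 0.59506455, 0.24740997]), 'tool_rot': array([ 1.53271674e-01,  9.88183554e-01, -9.71832231e-04, -3.35153595e-04]), 'force': array([ 0.37654594,  0.13056175, -0.07530326]), 'ft_torque': array([-0.01012953,  0.00103525,  0.01350607]), 'gripper_force': 0.0, 'finger_gap': 1.0014493490207308}
```

View pics/scene.png

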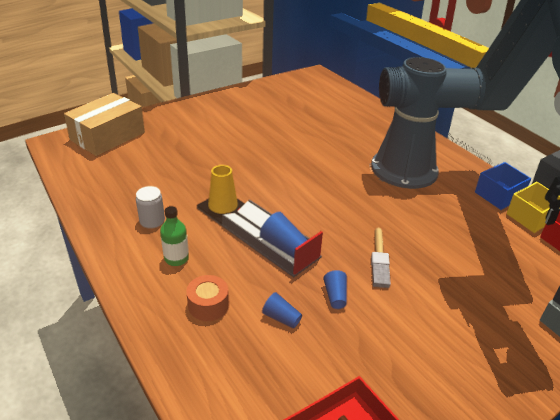

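View pics/top.png

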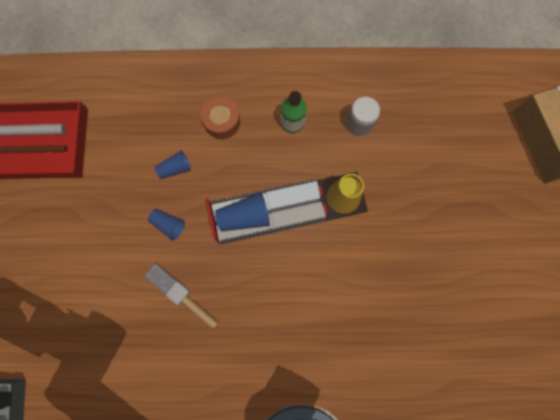

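The scene picture shows the large blue cup in the rack at (285,232), with the red stop at (308,250) and the yellow cup on the landing at (222,188). Two smaller blue cups lie on the bench at (283,311) and (337,290).
In the top view the rack blue cup is at (243,212), the stop at (211,218), the yellow cup at (347,192) and the small blue cups at (172,165) and (166,223). I choose the blue cup in the rack, which is the largest. There is only one yellow cup.

```bash
cat > m.py <<'E'
from h import *
def load(n): return dict(np.load('%s.npz'%n))
def masks(im):
    H=cv2.cvtColor(im,cv2.COLOR_BGR2HSV); h,s,v=H[...,0].astype(int),H[...,1],H[...,2]
    return dict(yel=(h>18)&(h<32)&(s>150)&(v>60),blue=(h>100)&(h<125)&(s>110)&(v>35),red=((h<5)|(h>174))&(s>170)&(v>60))
E
python3 - <<'E'
from m import *
for n in('top','scene'):
    s=load(n);C=cloud(s);M=masks(s['image']);ok=s['range_z']>0
    near=(C[...,0]>.25)&(C[...,0]<.75)&(C[...,1]>-.25)&(C[...,1]<.35)&ok
    # rack footprint
    reg=near&(C[...,2]>.006)
    nb,lab,st,ce=cv2.connectedComponentsWithStats(reg.astype(np.uint8))
    for i in range(1,nb):
        if st[i,4]>150:
            P=C[lab==i]; print(n,i,ce[i].round(),st[i,4],'xyz med',np.median(P,0).round(3),'zmax',P[:,2].max().round(3))
            r=cv2.minAreaRect(P[:,:2].astype(np.float32)*1000); print('   rect',np.round(r[0],1),np.round(r[1],1),round(r[2],2))
    for k in('yel','blue','red'):
        nb,lab,st,ce=cv2.connectedComponentsWithStats((M[k]&near&(C[...,2]>.008)).astype(np.uint8))
        for i in range(1,nb):
            if st[i,4]>25:
                P=C[lab==i];print(n,k,ce[i].round(),st[i,4],P.min(0).round(3),P.max(0).round(3))
                if k=='yel':
                    F=P[P[:,2]>.118];print('  foot ring',len(F),(F.min(0)+F.max(0))[:2]/2,cv2.minEnclosingCircle((F[:,:2]*1000).astype(np.float32)))
                if k=='red':
                    F=P[P[:,2]>.078]
                    if len(F)>8: print('  stop top',cv2.minAreaRect((F[:,:2]*1000).astype(np.float32)))
s=load('top');cv2.imwrite('pics/crop.png',cv2.resize(s['image'][90:270,140:380],None,fx=3,fy=3,interpolation=cv2.INTER_CUBIC))
E
```

```text
top 1 [293. 121.] 433 xyz med [0.741 0.006 0.073] zmax 0.114
   rect [742.    5.3] [51.8 15.9] 89.95
top 2 [362. 123.] 510 xyz med [ 0.735 -0.154  0.071] zmax 0.095
   rect [ 738.  -159.5] [60.7 23.8] 89.95
top 3 [221. 128.] 458 xyz med [0.735 0.176 0.048] zmax 0.056
   rect [736.7 179.2] [26.5 79.4] 0.17
top 14 [172. 165.] 595 xyz med [0.643 0.29  0.039] zmax 0.055
   rect [658.2 296.7] [62.5 78.6] 13.85
top 20 [286. 207.] 6606 xyz med [0.542 0.026 0.033] zmax 0.126
   rect [548.3  17.5] [100.7 362.2] 12.33
top 30 [165. 223.] 587 xyz med [0.512 0.302 0.04 ] zmax 0.057
   rect [513.  307.6] [76.9 53.2] 59.32
top 39 [176. 292.] 1167 xyz med [0.358 0.28  0.018] zmax 0.024
   rect [342.8 263.9] [198.2  41.2] 50.63
top yel [346. 193.] 1067 [ 0.534 -0.157  0.009] [ 0.631 -0.074  0.126]
  foot ring 126 [ 0.57262406 -0.11201142] ((573.017822265625, -112.39558410644531), 26.637020111083984)
top blue [172. 165.] 377 [0.626 0.257 0.008] [0.679 0.327 0.055]
top blue [243. 214.] 1152 [0.493 0.069 0.015] [0.566 0.18  0.097]
top blue [164. 222.] 385 [0.48  0.269 0.008] [0.539 0.34  0.057]
top red 
[... 649 characters left out ...]
5
   rect [737.4 180.7] [81.8 25.2] 89.99
scene 40 [281. 310.] 790 xyz med [0.659 0.299 0.038] zmax 0.057
   rect [654.5 298.9] [49.9 75.8] 17.56
scene yel [222. 190.] 1084 [ 0.542 -0.141  0.012] [ 0.614 -0.068  0.127]
  foot ring 80 [ 0.57502348 -0.11031933] ((574.6666870117188, -111.33007049560547), 30.207141876220703)
scene blue [284. 230.] 758 [0.499 0.075 0.055] [0.57  0.177 0.094]
scene blue [337. 285.] 498 [0.481 0.27  0.027] [0.545 0.345 0.055]
scene blue [282. 307.] 471 [0.628 0.259 0.028] [0.681 0.335 0.057]
scene red [308. 252.] 633 [0.467 0.146 0.008] [0.557 0.205 0.089]
  stop top ((514.0567626953125, 192.17510986328125), (88.960205078125, 8.278120040893555), 11.368824005126953)
```

View pics/crop.png

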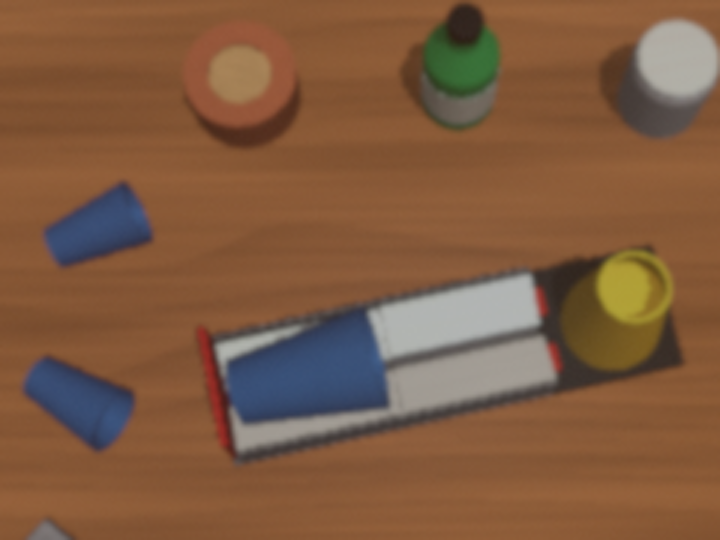

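The crop confirms it: the large blue cup (crop 305,370) lies in the V channel by the red stop, with the yellow cup on the landing (crop 625,310). The measured rack is 362 x 101 mm with +x along (-0.212, 0.977). Its origin is about (0.5445, 0.0415), and two separate estimates of that agree.

Plan:
1. Grip the cup across the rack near its foot, tool leaning back 45°.
2. Swing it over the toe blocks and release.
3. Push the rim with both fingers.

```bash
python3 -m crank '[{"dp":[0.51,-1,0],"angular":[0,0,-3]},{"dp":[0.51,-1,0],"angular":[0,0,-3]},{"dp":[0.51,-1,0],"angular":[0,0,-3]},{"dp":[0.51,-1,0],"angular":[0,0,-3]},{"dp":[0.51,-1,0],"angular":[0,0,-3]},{"dp":[0.51,-1,0],"angular":[0,0,-3]},{"dp":[0.51,-1,0],"angular":[0,0,-3]},{"dp":[0.51,-1,0],"angular":[0,0,-3]},{"dp":[0.51,-1,0],"angular":[0,0,-3]},{"dp":[0.51,-1,0],"angular":[0,0,-3]},{"dp":[0.51,-1,0],"angular":[0,0,-3]},{"dp":[0.51,-1,0],"angular":[0,0,-3]},{"dp":[0.51,-1,0],"angular":[0,0,-3]},{"dp":[0.51,-1,0],"angular":[0,0,-3]},{"dp":[0.51,-1,0],"angular":[0,0,-3]},{"dp":[0.51,-1,0],"angular":[0,0,-3]},{"dp":[0.51,-1,0],"angular":[0,0,-3]},{"dp":[0.51,-1,0],"angular":[0,0,-3]},{"dp":[0.51,-1,0],"angular":[0,0,-3]},{"dp":[0.51,-1,0],"angular":[0,0,-3]}]' 0 40
python3 -m crank '[{"dp":[0.51,-1,0],"angular":[5.86,1.27,0]},{"dp":[0.51,-1,0],"angular":[5.86,1.27,0]},{"dp":[0.51,-1,0],"angular":[5.86,1.27,0]},{"dp":[0.51,-1,0],"angular":[5.86,1.27,0]},{"dp":[0.51,-1,0],"angular":[5.86,1.27,0]},{"dp":[0.51,-1,0],"angular":[5.86,1.27,0]},{"dp":[0,0,0],"angular":[7.8,1.7,0]},{"dp":[0,0,0],"angular":[0,0,0]},{"dp":[0,0,0],"angular":[0,0,0]}]'
cat > st.py <<'E'
from h import *
from scipy.spatial.transform import Rotation as R
s=sense(); T=R.from_quat(s['tool_rot']).as_matrix()
d=np.array([-.212,.977,0]);l=np.array([-.977,-.212,0])
p=s['tcp_pos']-[.5445,.0415,0]
print('t',round(s['t'],2),'tcp',s['tcp_pos'].round(4),'rack',[round(1000*x,1) for x in(p@d,p@l,p[2])],'toolz in rack',[round(T[:,2]@v,3) for v in(d,l)],round(T[2,2],3),'yl',[round(T[:,1]@v,3) for v in(d,l)],'gap',round(s['finger_gap'],3),'gf',round(s['gripper_force'],1),'F',s['force'].round(1),'q',s['q'].round(2))
E
python3 st.py
```

```text
t: 2.1
tcp_pos: [0.4955, -0.0057, 0.248]
tool_rot: [0.628, 0.778, -0.0, -0.0]
force: [-0.0, 0.2, 0.2]
finger_gap: 1.001
gripper_force: 0.0
t: 3.0
tcp_pos: [0.5865, -0.1842, 0.2471]
tool_rot: [0.582, 0.722, 0.235, -0.292]
force: [0.1, 1.2, 0.8]
finger_gap: 1.001
gripper_force: 0.0
t 3.0 tcp [ 0.5865 -0.1842  0.2471] rack [np.float64(-229.4), np.float64(6.8), np.float64(247.1)] toolz in rack [np.float64(0.694), np.float64(0.001)] -0.72 yl [np.float64(0.001), np.float64(-1.0)] gap 1.001 gf 0.0 F [0.1 1.2 0.8] q [-0.69  0.76  1.2   0.46  1.81 -0.94]
```

```bash
python3 -m crank '[{"dp":[0,0,-0.87],"angular":[0,0,0]},{"dp":[0,0,-0.87],"angular":[0,0,0]},{"dp":[0,0,-0.86],"angular":[0,0,0]},{"dp":[-0.08,0.48,-0.51],"angular":[0,0,0]},{"dp":[-0.08,0.48,-0.51],"angular":[0,0,0]},{"dp":[-0.08,0.48,-0.51],"angular":[0,0,0]},{"dp":[-0.08,0.48,-0.51],"angular":[0,0,0]},{"dp":[-0.08,0.48,-0.51],"angular":[0,0,0]},{"dp":[0,0,0],"angular":[0,0,0]},{"dp":[0,0,0],"angular":[0,0,0]}]' >/dev/null; python3 st.py
python3 - <<'E'
from h import *
a=snap('scene');cv2.imwrite('pics/s2.png',cv2.resize(a['image'][100:300,130:380],None,fx=3,fy=3))
E
```

```text
t 4.0 tcp [ 0.5754 -0.1112  0.0953] rack [np.float64(-155.7), np.float64(2.2), np.float64(95.3)] toolz in rack [np.float64(0.692), np.float64(0.001)] -0.721 yl [np.float64(0.004), np.float64(-1.0)] gap 1.0 gf 0.0 F [-0.2 -0.2  0.2] q [-0.62  0.9   1.4   0.49  1.48 -1.04]
```

View pics/s2.png

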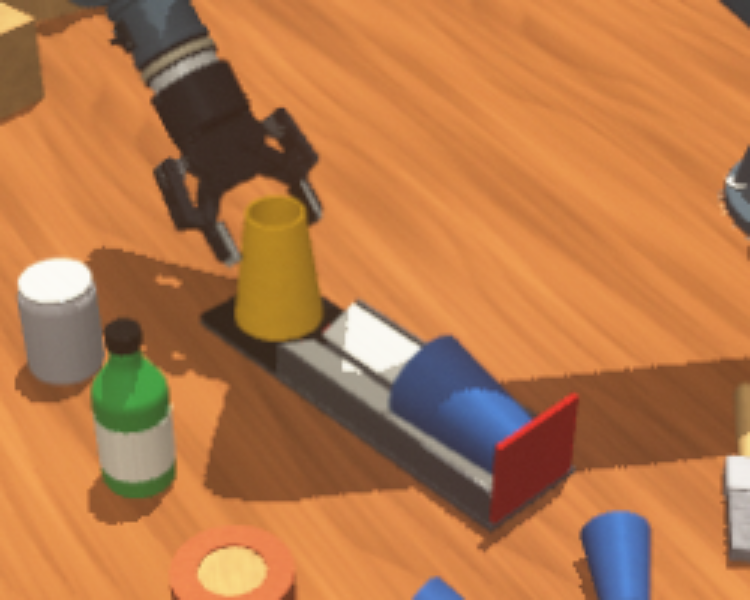

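The fingers straddle the yellow cup (crop 275,260) just below its foot, at crop (228,240) and (312,200). Nothing is touched, so I close.

```bash
python3 -m crank '[{"dp":[0,0,0],"angular":[0,0,0]},{"dp":[0,0,0],"angular":[0,0,0]},{"dp":[0,0,0],"angular":[0,0,0]},{"dp":[0,0,0],"angular":[0,0,0]},{"dp":[0,0,0],"angular":[0,0,0]},{"dp":[0,0,0],"angular":[0,0,0]},{"dp":[0,0,0],"angular":[0,0,0]},{"dp":[0,0,0],"angular":[0,0,0]}]' 1 40 >/dev/null; python3 st.py
python3 - <<'E'
import numpy as np
# arc of the TCP about front rim edge, rack x/z in mm; pivot (-109,22): lift 8 mm first
d=np.array([-.212,.977,0]); r=np.array([-155.7+112,95.3-12]); piv=np.array([-112+2,12+6]); prev=np.array([-155.7,95.3])
for k in range(0,13):
    a=np.radians(6*k); c=piv+[r[0]*np.cos(a)+r[1]*np.sin(a),-r[0]*np.sin(a)+r[1]*np.cos(a)]
    s=c-prev; prev=c; print(k,c.round(1),((d*s[0]+[0,0,s[1]])/30).round(2))
E
```

```text
t 4.85 tcp [ 0.5754 -0.1136  0.0955] rack [np.float64(-158.1), np.float64(2.6), np.float64(95.5)] toolz in rack [np.float64(0.694), np.float64(-0.001)] -0.72 yl [np.float64(0.001), np.float64(-1.0)] gap 0.696 gf 41.7 F [-1.  -2.7  4.7] q [-0.62  0.9   1.4   0.49  1.48 -1.04]
0 [-153.7  101.3] [-0.01  0.07  0.2 ]
1 [-144.8  105.4] [-0.06  0.29  0.14]
2 [-135.4  108.6] [-0.07  0.3   0.11]
3 [-125.8  110.7] [-0.07  0.31  0.07]
4 [-116.   111.9] [-0.07  0.32  0.04]
5 [-106.2  112. ] [-0.07  0.32  0.  ]
6 [-96.4 111.1] [-0.07  0.32 -0.03]
7 [-86.7 109.1] [-0.07  0.31 -0.06]
8 [-77.3 106.2] [-0.07  0.31 -0.1 ]
9 [-68.3 102.3] [-0.06  0.29 -0.13]
10 [-59.7  97.5] [-0.06  0.28 -0.16]
11 [-51.7  91.8] [-0.06  0.26 -0.19]
12 [-44.3  85.3] [-0.05  0.24 -0.22]
```

```bash
python3 -m crank '[{"dp":[0,0.07,0.2],"angular":[0,0,0]},{"dp":[-0.06,0.29,0.14],"angular":[-5.86,-1.27,0]},{"dp":[-0.07,0.3,0.11],"angular":[-5.86,-1.27,0]},{"dp":[-0.07,0.31,0.07],"angular":[-5.86,-1.27,0]},{"dp":[-0.07,0.32,0.04],"angular":[-5.86,-1.27,0]},{"dp":[-0.07,0.32,0],"angular":[-5.86,-1.27,0]},{"dp":[-0.07,0.32,-0.03],"angular":[-5.86,-1.27,0]},{"dp":[-0.07,0.31,-0.06],"angular":[-5.86,-1.27,0]},{"dp":[-0.07,0.31,-0.1],"angular":[-5.86,-1.27,0]},{"dp":[-0.06,0.29,-0.13],"angular":[-5.86,-1.27,0]},{"dp":[-0.06,0.28,-0.16],"angular":[-5.86,-1.27,0]},{"dp":[-0.06,0.26,-0.19],"angular":[-5.86,-1.27,0]},{"dp":[-0.05,0.24,-0.22],"angular":[-5.86,-1.27,0]},{"dp":[0,0,0],"angular":[0,0,0]},{"dp":[0,0,0],"angular":[0,0,0]}]' >/dev/null; python3 st.py
python3 - <<'E'
from h import *
a=snap('scene');cv2.imwrite('pics/s3.png',cv2.resize(a['image'][100:300,130:380],None,fx=3,fy=3))
E
```

```text
t 6.35 tcp [ 0.5517 -0.0032  0.0837] rack [np.float64(-45.2), np.float64(2.5), np.float64(83.7)] toolz in rack [np.float64(-0.467), np.float64(0.001)] -0.884 yl [np.float64(0.003), np.float64(-1.0)] gap 0.702 gf 42.9 F [-0.7  0.3 -0.8] q [ 0.03  0.72  1.79 -0.8   0.7   0.45]
```

View pics/s3.png

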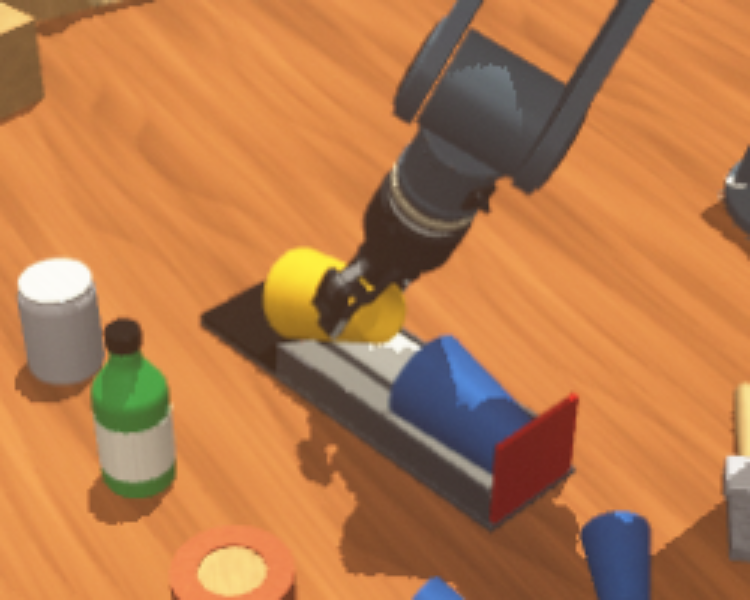

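The cup is held tilted nearly lying (crop 330,295), closed end towards the blue cup and clear of it. I ease it forward past the toe blocks, release, and back straight up.

```bash
python3 -m crank '[{"dp":[-0.04,0.17,0],"angular":[0,0,0]},{"dp":[-0.04,0.17,0],"angular":[0,0,0]},{"dp":[0,0,0],"angular":[0,0,0]}]' >/dev/null
python3 -m crank '[{"dp":[0,0,0],"angular":[0,0,0]},{"dp":[0,0,0],"angular":[0,0,0]},{"dp":[0,0,0],"angular":[0,0,0]},{"dp":[0,0,0],"angular":[0,0,0]},{"dp":[0,0,0],"angular":[0,0,0]},{"dp":[0,0,0.5],"angular":[0,0,0]},{"dp":[0,0,1],"angular":[0,0,0]},{"dp":[0,0,1],"angular":[0,0,0]},{"dp":[0,0,1],"angular":[0,0,0]},{"dp":[0,-1,1],"angular":[5.47,1.19,0]},{"dp":[0.2,-1,0.5],"angular":[5.47,1.19,0]},{"dp":[0.2,-1,0],"angular":[5.47,1.19,0]},{"dp":[0.2,-1,0],"angular":[5.47,1.19,0]},{"dp":[0.2,-1,0],"angular":[5.47,1.19,0]},{"dp":[0.2,-1,0],"angular":[0,0,0]},{"dp":[0,0,0],"angular":[0,0,0]},{"dp":[0,0,0],"angular":[0,0,0]}]' 0 40 >/dev/null; python3 st.py
python3 - <<'E'
from m import *
for n in('top','scene'):
    s=snap(n);C=cloud(s);M=masks(s['image']);ok=s['range_z']>0
    d=np.array([-.212,.977,0]);l=np.array([-.977,-.212,0]);Q=C-[.5445,.0415,0];Q=np.stack([Q@d,Q@l,Q[...,2]],-1)*1000
    near=ok&(abs(Q[...,1])<60)&(Q[...,0]>-230)&(Q[...,0]<165)&(Q[...,2]<130)&(Q[...,2]>25)
    for k in('yel','blue'):
        P=Q[M[k]&near];print(n,k,len(P),P.min(0).round(),P.max(0).round())
        for x in range(-120,150,20):
            B=P[(P[:,0]>=x)&(P[:,0]<x+20)]
            if len(B)>15: print('  ',x,len(B),'lat',np.percentile(B[:,1],[2,98]).round(),'ztop',np.percentile(B[:,2],98).round())
s=load('scene');cv2.imwrite('pics/s4.png',cv2.resize(s['image'][100:300,130:380],None,fx=3,fy=3))
E
```

```text
t 8.4 tcp [ 0.5787 -0.173   0.2322] rack [np.float64(-216.8), np.float64(12.1), np.float64(232.2)] toolz in rack [np.float64(-0.002), np.float64(0.002)] -1.0 yl [np.float64(0.0), np.float64(-1.0)] gap 1.001 gf 0.0 F [-0.1 -0.   0.3] q [-0.47  0.52  1.5  -0.    1.12 -0.69]
top yel 467 [-108.  -34.   69.] [-49.  34. 105.]
   -120 107 lat [-31.  32.] ztop 102.0
   -100 217 lat [-31.  24.] ztop 99.0
   -80 118 lat [-27.   8.] ztop 94.0
   -60 25 lat [-25. -10.] ztop 87.0Traceback (most recent call last):
  File "<stdin>", line 7, in <module>
    return umr_minimum(a, axis, None, out, keepdims, initial, where)
ValueError: zero-size array to reduction operation minimum which has no identity
```

```bash
cat > look.py <<'E'
from m import *
import sys
s=snap('scene');C=cloud(s);M=masks(s['image']);ok=s['range_z']>0
d=np.array([-.212,.977,0]);l=np.array([-.977,-.212,0]);Q=C-[.5445,.0415,0];Q=np.stack([Q@d,Q@l,Q[...,2]],-1)*1000
near=ok&(abs(Q[...,1])<60)&(Q[...,0]>-230)&(Q[...,0]<165)&(Q[...,2]<130)&(Q[...,2]>25)
for k in('yel','blue'):
    P=Q[M[k]&near]
    if len(P)==0: print(k,'none');continue
    print(k,len(P),np.percentile(P,1,axis=0).round(1),np.percentile(P,99,axis=0).round(1))
    for x in range(-120,150,20):
        B=P[(P[:,0]>=x)&(P[:,0]<x+20)]
        if len(B)>15:
            i=B[:,2]>B[:,2].max()-5; print('  ',x,len(B),'ridge lat',B[i,1].mean().round(1),'ztop',np.percentile(B[:,2],98).round(1))
cv2.imwrite(sys.argv[1],cv2.resize(s['image'][100:300,130:380],None,fx=3,fy=3))
E
python3 look.py pics/s4.png
```

```text
yel 1147 [-108.3  -39.    27.1] [-1.2 24.9 98.1]
   -120 100 ridge lat 0.1 ztop 99.3
   -100 218 ridge lat -3.2 ztop 97.5
   -80 205 ridge lat -2.6 ztop 92.9
   -60 187 ridge lat -1.8 ztop 86.9
   -40 213 ridge lat -0.9 ztop 82.2
   -20 219 ridge lat -2.2 ztop 76.7
blue 508 [ 41.3 -32.1  57.7] [133.3   4.3  90.5]
   40 80 ridge lat -13.4 ztop 92.1
   60 119 ridge lat -11.1 ztop 87.2
   80 112 ridge lat -9.7 ztop 83.3
   100 115 ridge lat -6.9 ztop 77.5
   120 80 ridge lat -5.9 ztop 72.0
```

View pics/s4.png

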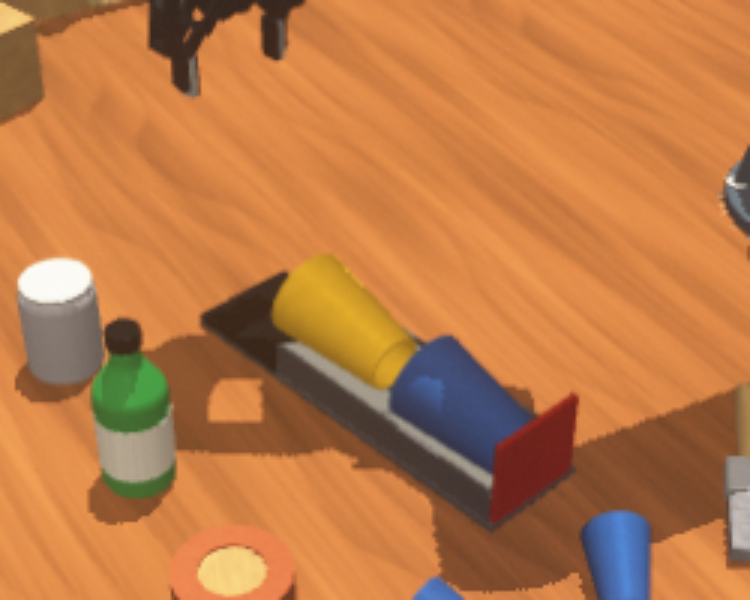

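Milestone 1 looks met. The yellow cup lies in the channel with its rim at rack x -108 and foot at about 0 (crop 345,320). The blue mouth is at about x 40 (crop 445,380). Now I come down behind the rim with the fingers about 62 mm apart and push.

```bash
python3 -m crank '[{"dp":[-0.01,0.38,-0.95],"angular":[0,0,0]},{"dp":[-0.01,0.38,-0.95],"angular":[0,0,0]},{"dp":[-0.01,0.38,-0.95],"angular":[0,0,0]},{"dp":[-0.01,0.38,-0.95],"angular":[0,0,0]},{"dp":[-0.01,0.38,-0.95],"angular":[0,0,0]},{"dp":[-0.01,0.38,-0.95],"angular":[0,0,0]},{"dp":[0,0,0],"angular":[0,0,0]},{"dp":[0,0,0],"angular":[0,0,0]}]' 0.27 >/dev/null; python3 st.py
```

```text
t 9.3 tcp [ 0.5774 -0.1028  0.0619] rack [np.float64(-148.0), np.float64(-1.5), np.float64(61.9)] toolz in rack [np.float64(-0.003), np.float64(0.002)] -1.0 yl [np.float64(0.004), np.float64(-1.0)] gap 0.731 gf 0.0 F [0.5 0.1 0.3] q [-0.36  0.74  1.66 -0.01  0.74 -0.58]
```

```bash
python3 -m crank '[{"dp":[-0.064,0.293,0],"angular":[0,0,0]},{"dp":[-0.064,0.293,0],"angular":[0,0,0]},{"dp":[-0.064,0.293,0],"angular":[0,0,0]},{"dp":[-0.064,0.293,0],"angular":[0,0,0]},{"dp":[-0.064,0.293,0],"angular":[0,0,0]},{"dp":[-0.064,0.293,0],"angular":[0,0,0]},{"dp":[-0.064,0.293,0],"angular":[0,0,0]},{"dp":[-0.064,0.293,0],"angular":[0,0,0]},{"dp":[-0.064,0.293,0],"angular":[0,0,0]}]' >/dev/null; python3 st.py; python3 look.py pics/s5.png
```

```text
t 10.2 tcp [ 0.5601 -0.0243  0.0616] rack [np.float64(-67.6), np.float64(-1.3), np.float64(61.6)] toolz in rack [np.float64(-0.004), np.float64(0.001)] -1.0 yl [np.float64(0.002), np.float64(-1.0)] gap 0.73 gf 0.6 F [ 1.6 -0.8  0.1] q [-0.24  0.72  1.73 -0.01  0.69 -0.45]
yel 829 [-53.5 -39.4  45.6] [24.1 25.9 99.8]
   -60 135 ridge lat -2.5 ztop 100.7
   -40 236 ridge lat -2.8 ztop 98.7
   -20 215 ridge lat -4.1 ztop 93.2
   0 198 ridge lat -1.8 ztop 86.7
   20 42 ridge lat -2.8 ztop 82.2
blue 713 [ 39.1 -33.5  53.6] [133.4  18.4  92.9]
   40 139 ridge lat -6.6 ztop 93.9
   60 142 ridge lat -6.5 ztop 88.5
   80 151 ridge lat -6.7 ztop 82.7
   100 163 ridge lat -3.4 ztop 77.2
   120 107 ridge lat -2.6 ztop 72.3
```

View pics/s5.png

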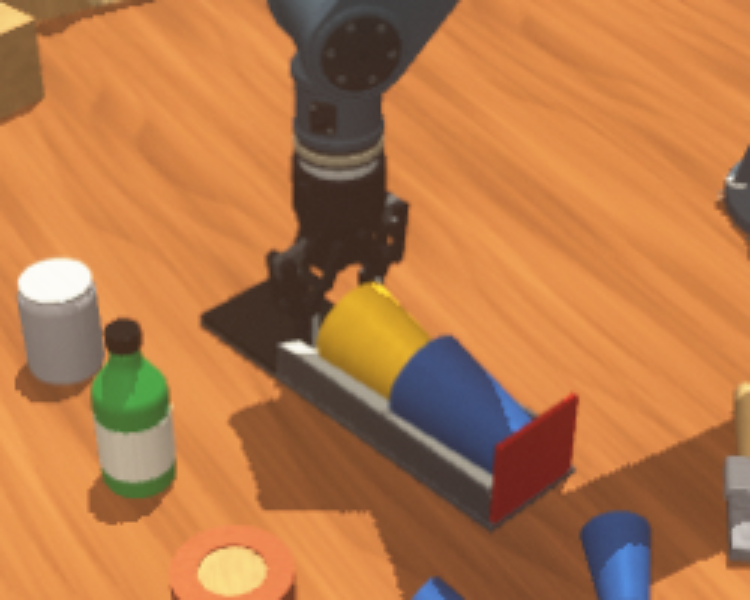

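The fingers push squarely on the yellow rim (crop 350,320) and its foot is already inside the blue mouth (crop 430,370). I continue.

```bash
python3 -m crank '[{"dp":[-0.053,0.244,0],"angular":[0,0,0]},{"dp":[-0.053,0.244,0],"angular":[0,0,0]},{"dp":[-0.053,0.244,0],"angular":[0,0,0]},{"dp":[-0.053,0.244,0],"angular":[0,0,0]},{"dp":[-0.053,0.244,0],"angular":[0,0,0]},{"dp":[-0.053,0.244,0],"angular":[0,0,0]},{"dp":[0,0,0],"angular":[0,0,0]}]' >/dev/null; python3 st.py; python3 look.py /tmp/a.png
python3 -m crank '[{"dp":[-0.021,0.098,0],"angular":[0,0,0]},{"dp":[-0.021,0.098,0],"angular":[0,0,0]},{"dp":[0,0,0],"angular":[0,0,0]}]' >/dev/null; python3 st.py
```

```text
t 10.95 tcp [0.5496 0.0202 0.0615] rack [np.float64(-21.9), np.float64(-0.4), np.float64(61.5)] toolz in rack [np.float64(-0.003), np.float64(0.003)] -1.0 yl [np.float64(0.003), np.float64(-1.0)] gap 0.728 gf 0.0 F [-1.1 -0.3 -0.6] q [-0.16  0.71  1.76 -0.01  0.67 -0.38]
yel 435 [ -7.7 -39.8  46.7] [ 31.2  27.5 100.5]
   -20 62 ridge lat -1.3 ztop 98.6
   0 244 ridge lat -3.9 ztop 99.5
   20 128 ridge lat -2.3 ztop 94.2
blue 697 [ 39.2 -33.9  53.9] [132.9  18.6  92.5]
   40 155 ridge lat -4.6 ztop 94.1
   60 151 ridge lat -5.5 ztop 88.9
   80 139 ridge lat -5.2 ztop 82.5
   100 146 ridge lat -4.7 ztop 77.7
   120 93 ridge lat -5.5 ztop 72.7
t 11.3 tcp [0.5493 0.0249 0.0617] rack [np.float64(-17.2), np.float64(-1.2), np.float64(61.7)] toolz in rack [np.float64(-0.003), np.float64(0.001)] -1.0 yl [np.float64(0.002), np.float64(-1.0)] gap 0.726 gf 0.2 F [0.4 0.4 0.1] q [-0.16  0.71  1.76 -0.01  0.67 -0.37]
```

```bash
python3 -m crank '[{"dp":[-0.021,0.098,0],"angular":[0,0,0]},{"dp":[-0.021,0.098,0],"angular":[0,0,0]},{"dp":[0,0,0],"angular":[0,0,0]}]' >/dev/null; python3 st.py
python3 -m crank '[{"dp":[-0.021,0.098,0],"angular":[0,0,0]},{"dp":[0,0,0],"angular":[0,0,0]}]' >/dev/null; python3 st.py
python3 look.py /tmp/a.png
```

```text
t 11.6 tcp [0.5482 0.0309 0.0618] rack [np.float64(-11.2), np.float64(-1.4), np.float64(61.8)] toolz in rack [np.float64(-0.004), np.float64(0.001)] -1.0 yl [np.float64(0.002), np.float64(-1.0)] gap 0.732 gf 0.6 F [ 0.8 -1.1  0.3] q [-0.15  0.71  1.76 -0.01  0.67 -0.36]
t 11.8 tcp [0.5478 0.0337 0.0618] rack [np.float64(-8.3), np.float64(-1.5), np.float64(61.8)] toolz in rack [np.float64(-0.004), np.float64(0.001)] -1.0 yl [np.float64(0.002), np.float64(-1.0)] gap 0.731 gf 1.2 F [ 0.7 -2.2  0.2] q [-0.14  0.71  1.76 -0.01  0.67 -0.35]
yel 386 [ -4.  -41.1  47.5] [ 39.7  31.6 100.5]
   0 149 ridge lat -4.5 ztop 100.7
   20 229 ridge lat -5.9 ztop 97.7
blue 662 [ 46.3 -34.   56.7] [133.6  15.1  92.8]
   40 110 ridge lat -4.9 ztop 93.8
   60 160 ridge lat -2.4 ztop 90.9
   80 147 ridge lat -4.1 ztop 84.8
   100 147 ridge lat -4.7 ztop 79.9
   120 98 ridge lat -5.3 ztop 74.4
```

```bash
python3 -m crank '[{"dp":[-0.014,0.065,0],"angular":[0,0,0]},{"dp":[-0.014,0.065,0],"angular":[0,0,0]},{"dp":[0,0,0],"angular":[0,0,0]}]' >/dev/null; python3 st.py
python3 -m crank '[{"dp":[-0.014,0.065,0],"angular":[0,0,0]},{"dp":[0,0,0],"angular":[0,0,0]}]' >/dev/null; python3 st.py
python3 look.py pics/s6.png
```

```text
t 12.15 tcp [0.5493 0.0355 0.0622] rack [np.float64(-6.8), np.float64(-3.4), np.float64(62.2)] toolz in rack [np.float64(-0.008), np.float64(-0.003)] -1.0 yl [np.float64(0.002), np.float64(-1.0)] gap 0.731 gf 5.0 F [ 4.1 -9.9 -0.9] q [-0.14  0.71  1.76 -0.01  0.66 -0.34]
t 12.35 tcp [0.55   0.0362 0.0625] rack [np.float64(-6.3), np.float64(-4.2), np.float64(62.5)] toolz in rack [np.float64(-0.01), np.float64(-0.005)] -1.0 yl [np.float64(0.002), np.float64(-1.0)] gap 0.731 gf 7.2 F [  4.6 -14.   -0.9] q [-0.13  0.71  1.76 -0.01  0.66 -0.34]
yel 388 [  4.3 -43.8  46.3] [ 42.   26.  101.3]
   0 141 ridge lat -5.2 ztop 101.0
   20 233 ridge lat -5.3 ztop 98.6
blue 663 [ 46.7 -35.8  55.7] [135.1  13.4  93.5]
   40 109 ridge lat -7.2 ztop 94.0
   60 158 ridge lat -7.5 ztop 91.5
   80 150 ridge lat -6.2 ztop 85.9
   100 140 ridge lat -4.5 ztop 79.0
   120 106 ridge lat -4.5 ztop 75.5
```

View pics/s6.png

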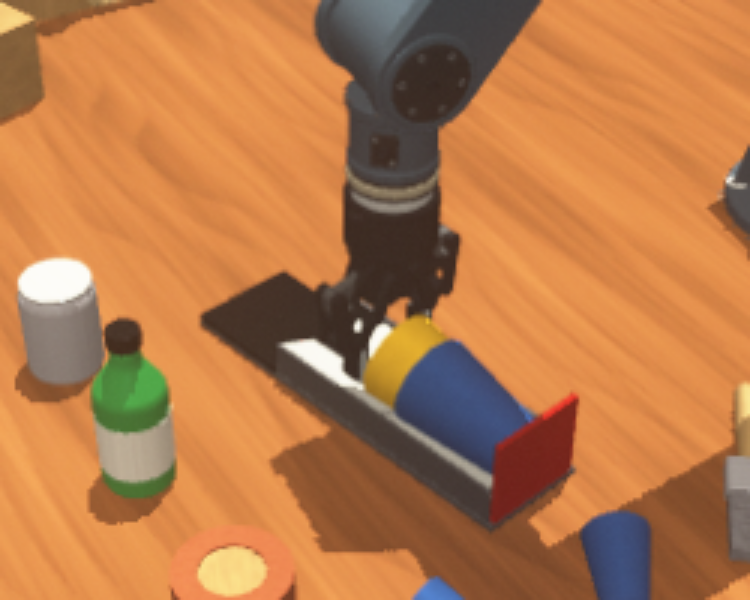

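The push stalls at about 15 N with the rim at rack x of about +5, which matches fully home (expected 5.4). The picture shows a yellow band of about 36 mm (crop 405,360) outside the blue cup, which is against the stop. I back off, raise and verify.

```bash
python3 -m crank '[{"dp":[0.03,-0.15,0],"angular":[0,0,0]},{"dp":[0.1,-0.5,0],"angular":[0,0,0]},{"dp":[0.15,-0.7,0],"angular":[0,0,0]},{"dp":[0.2,-0.9,0],"angular":[0,0,0]},{"dp":[0.2,-0.9,0.3],"angular":[0,0,0]},{"dp":[0.2,-0.8,0.9],"angular":[0,0,0]},{"dp":[0,-0.8,1],"angular":[0,0,0]},{"dp":[0,-0.8,1],"angular":[0,0,0]},{"dp":[0,-0.8,1],"angular":[0,0,0]},{"dp":[0,0,1],"angular":[0,0,0]},{"dp":[0,0,0],"angular":[0,0,0]},{"dp":[0,0,0],"angular":[0,0,0]}]' >/dev/null; python3 st.py; python3 look.py pics/s7.png
python3 - <<'E'
from m import *
s=load('scene');C=cloud(s);M=masks(s['image'])
d=np.array([-.212,.977,0]);l=np.array([-.977,-.212,0]);Q=C-[.5445,.0415,0];Q=np.stack([Q@d,Q@l,Q[...,2]],-1)*1000
ok=(s['range_z']>0)&(abs(Q[...,1])<60)&(abs(Q[...,0])<165)&(Q[...,2]>25)
# cone fit: axis line + known taper
from scipy.optimize import least_squares
for k in('yel','blue'):
    P=Q[ok&M[k]&(Q[...,0]>-15)&(Q[...,0]<140)]
    def f(p):
        a=np.array([1,p[2],p[3]]);a/=np.linalg.norm(a);v=P-[0,p[0],p[1]];h=v@a
        r=np.linalg.norm(v-h[:,None]*a,axis=1);return r-(40-(h-p[4])*14/110)*.992
    r=least_squares(f,[0,55,0,-.14,5 if k=='yel' else 41],loss='soft_l1',f_scale=2);print(k,len(P),r.x.round(3),'rms',np.sqrt(np.mean(f(r.x)**2)).round(2),'rim-foot diff')
E
```

```text
t 13.6 tcp [ 0.572  -0.1509  0.2178] rack [np.float64(-193.8), np.float64(13.9), np.float64(217.8)] toolz in rack [np.float64(-0.003), np.float64(0.002)] -1.0 yl [np.float64(0.002), np.float64(-1.0)] gap 0.733 gf 0.0 F [-0.4 -0.2 -1. ] q [-0.45  0.52  1.55 -0.    1.07 -0.66]
yel 378 [  5.  -40.7  45.7] [ 39.7  22.4 100. ]
   0 154 ridge lat -4.2 ztop 100.0
   20 219 ridge lat -4.3 ztop 97.3
blue 414 [ 50.6 -32.   59. ] [135.9   1.9  90.1]
   40 22 ridge lat -15.4 ztop 93.1
   60 104 ridge lat -11.7 ztop 88.3
   80 102 ridge lat -11.3 ztop 83.4
   100 103 ridge lat -6.3 ztop 79.8
   120 83 ridge lat -5.8 ztop 74.5
yel 376 [-7.8000e-01  6.1505e+01 -2.4000e-02 -1.4000e-01 -1.2040e+00] rms 1.92 rim-foot diff
blue 414 [-3.5460e+00  6.2852e+01  7.0000e-03 -1.2800e-01  7.8050e+00] rms 2.1 rim-foot diff
```

View pics/s7.png

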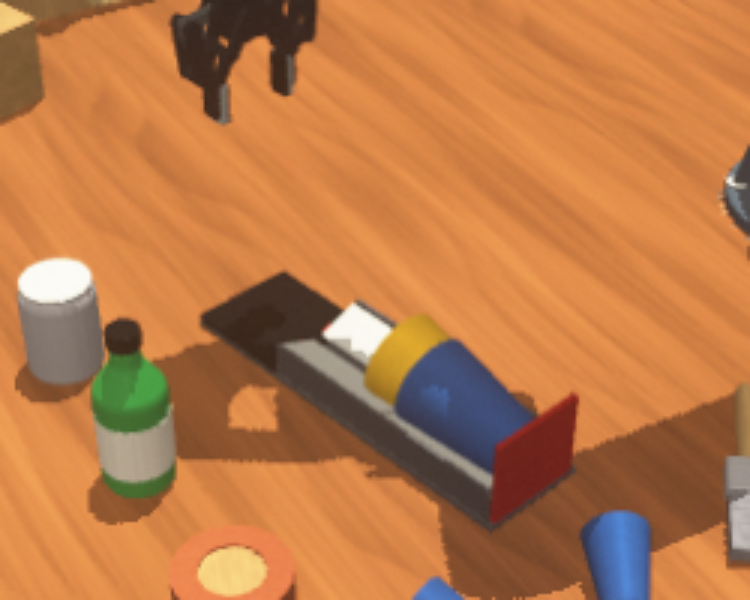

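The cups sit nested and coaxial to within about 0.03 rad. The yellow band runs from x 5 to about 41 mm, so about 36 mm sticks out, and the arm is clear. I hand in.

```bash
python3 -c "
from station import order; print(order.sign_off())"
```

```text
the job is handed in; nothing more can be done
None
```

I tipped the yellow cup into the channel, slid it fully home inside the blue cup against the red end stop, and handed the job in at about 14 s; the sign-off returned no verdict, but my last measurements were within the limits.

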